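# Charge the grinding jar under extraction

## Robot

A 6-joint arm with a two-finger parallel gripper is mounted at the origin on the work surface. World frame = base frame: x ahead of the robot, y to its left, z up, the work surface at z = 0. Lengths are in m, angles in degrees, forces in N, time in s.
With the tool pointing down it reaches from about 0.325 to 1 m from the base axis. Payload 5.1 kg.
Tool frame: the origin (TCP) lies at the very end of the fingers, on their centre line; the grasp point (between the pads) lies 19 mm behind it; z points along the fingers, y is the line along which they close (so a half turn about z gives the same grasp; the last joint's range is limited). The gripper opens to 85 mm and grips with 20 to 120 N. Pads are 22 mm wide; open, the fingers measure 114 mm over their backs; the gripper's body (76 mm by 85 mm) begins 54 mm behind the grasp point. The pads swing forward as they close: fully open they stand 13 mm farther back than shut.
Start: joints at [-69.076, 7.093, 94.555, -0, 78.352, -4.733], TCP at [0.281, -0.586, 0.21] pointing down, gripper open.
Joint ranges: [-149.61, 149.61], [-58.7, 133.49], [1.44, 155.28], [-77.14, 257.14], [18.33, 153.61], [-166.67, 166.67]. Speed limits (degrees/s): [147.25, 147.25, 180, 180, 180, 180].

## Interface

Orientations are given as [roll, pitch, yaw] about the fixed x, y, z axes, in that order (R = Rz(yaw) Ry(pitch) Rx(roll)).
In Python, from workcell import ctrl, viewer gives the robot as it stands. The module is installed in compiled form; this text tells all that it offers.
- The arm moves only by the shell command python3 -m inch 'ROWS' [FORCE]. ROWS is JSON, a list of rows, each a list of 5 numbers: the opening, from 0 (shut) to 1 (fully open), then the shift along the tool's x, y, z in units of 50 mm (1.0 is 50 mm), then the turn about the tool's z in degrees. In form: [[jaw, dx, dy, dz, yaw], ...]. A call has 1 to 20 rows; each row shifts and turns the commanded pose from where the row before left it, along the tool's axes as they then stand; what a row does not reach is not made up. A row lasts 1/8 s, in which the tool goes at most 62.5 mm and 10.7 degrees, less where a joint would pass 70% of its speed; a pose out of reach is approached as far as the arm can. A call is refused whole if a number of a shift passes 1 or a number of a turn 10.7, either way. A call with a gripper value outside its range is refused whole. The fingers move at their own pace and stop on an object; FORCE is the grip in N (left out, the last holds). Time passes only in rows, so rows that do not move let the fingers close. It gives the time, the measured TCP pose, the force, the opening and the grip force at its end, in the units of the state.
- ctrl.observe(): the state, without advancing time (a new reading comes with each control period).
- viewer.read_camera(name): name is "scene" or "top"; returns a dict with "image" (400x640x3 uint8, red, green, blue), "camera_matrix" (3x3 intrinsics, pixels), "k1" (the pictures are not rectified: a ray, as slopes to the right and down, at radius r is drawn at 1 + k1 r^2 times it, then the intrinsics apply), "pose" (4x4, takes a point from camera to world coordinates). Camera axes: x right, y down, z forward; pixel columns grow to the right and rows downward; lengths in m; the calibration is good to about 2 mm. A picture is of the moment at which its call begins. There is no depth.
- ctrl.job_done(): hands the job in; it is judged then, once.
The state is a dict: "time": time; "q": joint angles; "joint_velocities": joint speeds; "joint_torque": joint torques, N m; "eef_pos": TCP position; "ee_rot": TCP orientation; "force": force on the tool from outside, world axes, zero at the start; "torque": the same for the moment, N m; "finger_gap": finger opening in m; "finger_force": force on a finger pad.
Only numpy, scipy, OpenCV 4.12 (cv2) and the standard library are available. Lean on these libraries where they do the work, as an engineer would, in place of code of your own. Each camera call takes 0.05 s, during which the arm holds its last target. There are 200 camera calls.

## Task

Switch the dust extractor on first, then unscrew the grinding jar's lid, lift it off and set it down gently in the middle of the shallow tray, right way up (open side down). Then put every steel grinding cylinder on the bench into the jar, and leave the extractor running and all the other things on the bench where they are.

Things in the scene. Friction and masses are not known exactly. Their poses are not given: they have to be found in the camera images.
- switch (a joint): the extractor's toggle switch: 0 rad = off (bat leaning 0.4 rad from upright towards the extractor's own -x, its inlet side), 0.8 rad = on (leaning 0.4 rad towards the extractor's own +x). Centre at 0.4 rad: short of it the bat springs back, past it the bat snaps over by itself. About 2 N at the tip moves it.
- switch_tip (a point): centre of the ball (diameter 9.6 mm) at the tip of the steel toggle bat; bat 7 mm thick, tip 32 mm from its pivot, its top about 37 mm above the grey switch plate; turns with the bat
- switch_pivot (a point): pivot of the toggle bat, 86 mm above the bench, 3 mm over the grey switch plate; axes those of the extractor
- extractor: white dust extractor fixed to the bench, box 150 (its x) x 130 (its y) x 80 mm high, black inlet grille on its -x face (towards the robot). On its top: the toggle switch in a grey plate, 35 mm from the centre towards -x, and a black outlet collar (diameter 56 mm, 12 mm high), 35 mm from the centre towards +x. Origin: centre of the underside
- jar: stainless grinding jar fixed to the bench on a round white foot (diameter 100 mm, 20 mm high); jar body 69 mm across up to a shoulder at 89 mm height, then a threaded neck (50 mm across the thread), rim at 119 mm. Mouth 35 mm across, inside 60 mm across below the shoulder, inner floor at 24 mm with a low cone (to 37 mm) in its middle, so that what is dropped in rolls outward. Origin: centre of the foot's underside, z up
- jar_rim (a point): centre of the jar's mouth at rim height (119 mm over the bench)
- jar_floor (a point): centre of the jar's inner floor, under the cone (24 mm over the bench)
- lid: black screw lid, 63 mm across, 50 mm high: skirt 32 mm high, on it a knurled grip head 50 mm across, 18 mm high. Right-hand thread: anticlockwise from above opens; climbs 7 mm a turn, free after 2 full turns (14 mm); turns easily, resists pulling until then. Origin: centre of the skirt's open lower edge, z towards the head; screwed home it is 91 mm over the bench (lid top 141). 100 to 170 g
- lid_head (a point): middle of the lid's grip head, on the lid's axis, 41 mm above the lid's origin (9 mm below its top)
- tray: shallow square aluminium tray fixed to the bench, 150 x 150 mm outside, 15 mm high, walls and floor 3 mm. Origin: centre of the underside
- cyl1: steel grinding cylinder, 18 mm diameter, 24 mm long, about 45 g, at first standing on the bench beyond the jar; 3 to 5 of these are present (an absent one reads None). Origin: centre of its end face that is the underside at first, z along its axis (body from z = 0 to 24 mm)
- cyl2: steel grinding cylinder, 18 mm diameter, 24 mm long, about 45 g, at first standing on the bench beyond the jar; 3 to 5 of these are present (an absent one reads None). Origin: centre of its end face that is the underside at first, z along its axis (body from z = 0 to 24 mm)
- cyl3: steel grinding cylinder, 18 mm diameter, 24 mm long, about 45 g, at first standing on the bench beyond the jar; 3 to 5 of these are present (an absent one reads None). Origin: centre of its end face that is the underside at first, z along its axis (body from z = 0 to 24 mm)
- cyl4: steel grinding cylinder, 18 mm diameter, 24 mm long, about 45 g, at first standing on the bench beyond the jar; 3 to 5 of these are present (an absent one reads None). Origin: centre of its end face that is the underside at first, z along its axis (body from z = 0 to 24 mm)
- cyl5: steel grinding cylinder, 18 mm diameter, 24 mm long, about 45 g, at first standing on the bench beyond the jar; 3 to 5 of these are present (an absent one reads None). Origin: centre of its end face that is the underside at first, z along its axis (body from z = 0 to 24 mm)
- stopper: tapered black rubber stopper, 22 to 32 mm across, 30 mm high, standing in among the grinding cylinders; not to be moved. Origin: centre of the underside
- beaker: glass beaker, 64 mm across, 80 mm high; not to be moved. Origin: centre of the underside
- petri: flat clear dish, 90 mm across, 14 mm high; not to be moved. Origin: centre of the underside
- flask: white plastic bottle, 60 mm across, 130 mm high; not to be moved. Origin: centre of the underside
- boss: steel clamp boss with black knob, about 60 x 75 mm, 30 mm high; not to be moved. Origin: centre of the underside
- weight: brass weight, 28 mm across, 38 mm high; not to be moved. Origin: centre of the underside
- brush: brush lying on the bench at the back, 160 mm long; not to be moved. Origin: on the underside, mid-length
Things that resemble listed ones, but are neither listed nor needed, are in the scene too. Of the things that look like the lid, the largest one is meant.

How it is judged:
By the outcome, as a careful person would: the job done as asked, in the order asked, and still so for the second after the job is handed in, with the robot touching nothing.
Of cyl1, cyl2, cyl3, cyl4, cyl5 only 3 to 5 are there at a start; the rules pass over those that are not, and their reading is None.
At some moment in a run one of cyl1, cyl2, cyl3, cyl4, cyl5 may be knocked a few centimetres aside while the robot is not near it.
It also fails if it takes over 210 s, if anything falls off the work surface, if the arm or the gripper's body presses on something with over 40 N, if the wrist force passes 120 N, or if a joint passes its speed limit or range.

## Working session

There is one attempt and no reset: what is moved stays moved. The work goes in short steps, Python scripts to look and compute and a shell command to move; the robot and the scene stay as the last step left them, time stands still between calls to the robot, and variables do not carry over. Pictures are saved under pics/ and viewed, at most 14 in all, crops included, and the job is handed in when it is done.

```bash
mkdir -p pics; cat > h.py <<'E'
import numpy as np, cv2
from workcell import ctrl, viewer
def snap(n,tag):
    d=viewer.read_camera(n); cv2.imwrite(f'pics/{tag}.png',d['image'][:,:,::-1]); np.savez(f'pics/{tag}.npz',K=d['camera_matrix'],k1=d['k1'],P=d['pose'],im=d['image']); return d
def load(tag): return np.load(f'pics/{tag}.npz')
def ray(d,u,v):
    K=d['K'];k=float(d['k1']);p=np.array([(u-K[0,2])/K[0,0],(v-K[1,2])/K[1,1]])
    q=p.copy()
    for _ in range(20): q=p/(1+k*(q@q))
    P=d['P'];return P[:3,3],P[:3,:3]@np.array([*q,1])
def hit(d,u,v,z):
    o,r=ray(d,u,v);return (o+r*(z-o[2])/r[2])
def proj(d,p):
    P=d['P'];c=P[:3,:3].T@(np.array(p)-P[:3,3]);q=c[:2]/c[2];q=q*(1+float(d['k1'])*(q@q));K=d['K']
    return K[0,0]*q[0]+K[0,2],K[1,1]*q[1]+K[1,2]
def tri(d1,a,d2,b):
    o1,r1=ray(d1,*a);o2,r2=ray(d2,*b)
    s=np.linalg.lstsq(np.c_[r1,-r2],o2-o1,rcond=None)[0];return (o1+r1*s[0]+o2+r2*s[1])/2
E
python3 - <<'E'
from h import *
for n in('scene','top'):
    d=snap(n,n+'0');print(n,d['pose'].round(3).tolist(),d['k1'],d['camera_matrix'].tolist())
print(ctrl.observe())
E
```

```text
scene [[-0.556, 0.606, -0.569, 1.199], [0.831, 0.399, -0.386, 0.414], [-0.007, -0.688, -0.726, 0.885], [0.0, 0.0, 0.0, 1.0]] 0.040403169410528336 [[457.7145583029107, 0.0, 321.788443588337], [0.0, 457.7145583029107, 194.56581484625164], [0.0, 0.0, 1.0]]
top [[-0.011, -0.997, 0.079, 0.523], [-1.0, 0.01, -0.021, 0.011], [0.02, -0.08, -0.997, 1.038], [0.0, 0.0, 0.0, 1.0]] -0.040252911858775116 [[402.92166851214705, 0.0, 317.0545956729399], [0.0, 402.92166851214705, 197.52859317923705], [0.0, 0.0, 1.0]]
{'time': 0.1, 'q': array([-6.90758075e+01,  7.13042177e+00,  9.46265654e+01, -9.74844728e-04,
        7.83509101e+01, -4.73272139e+00]), 'joint_velocities': array([-0.04002876, -0.05126035, -0.13015592, -0.00898408,  0.00202716,
        0.00511105]), 'joint_torque': array([ 6.16675497e-04, -4.24932182e+01, -3.66654718e+01, -1.30408662e-04,
        3.96987452e-03, -5.61431392e-06]), 'eef_pos': array([ 0.28119464, -0.58537352,  0.20846531]), 'ee_rot': array([-1.79892392e+02, -7.95120690e-03,  2.56571041e+01]), 'force': array([-0.45438014,  1.10441118, -0.34001616]), 'torque': array([-0.00633997,  0.00589786, -0.03634101]), 'finger_force': 0.0, 'finger_gap': 0.08518251801695884}
```

View pics/top0.png

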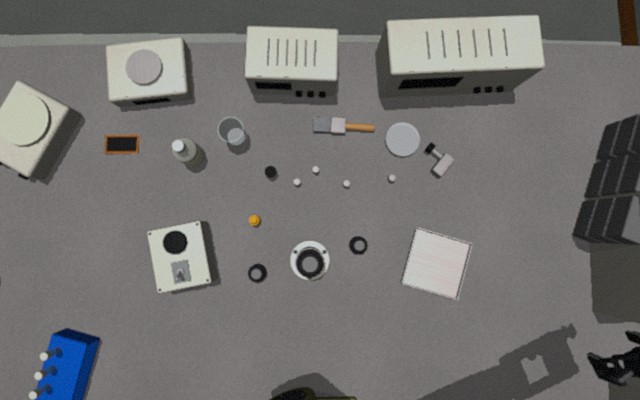

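View pics/scene0.png

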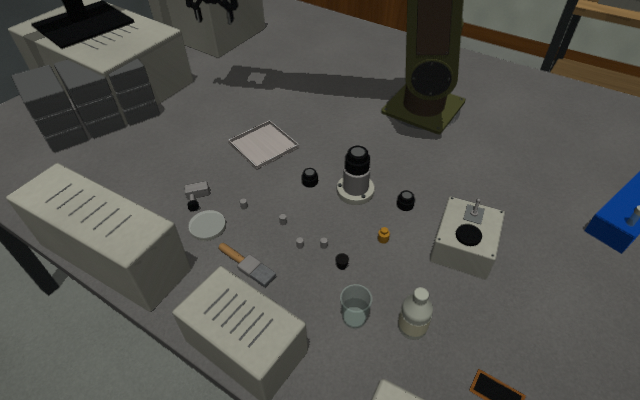

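The top view shows the extractor at (180,257) with its switch at (181,272), and the tray at (437,263). The stopper is at (270,172). Four cylinders stand at (297,182), (316,169), (347,183) and (392,178).

Lid candidates are (311,263) on the jar, and the loose caps at (257,273) and (358,245). I choose the one on the jar because it is the largest. The brass weight at (254,220) and the stopper could be taken for cylinders, but I rule them out by colour.

Next is one close crop to check the choice.

```bash
python3 - <<'E'
from h import *
t=load('top0');s=load('scene0')
def crop(d,x,y,w,h,W,H): return cv2.resize(d['im'][y:y+h,x:x+w,::-1],(W,H),interpolation=cv2.INTER_CUBIC)
a=np.hstack([crop(t,140,210,80,60*80//60,400,400)[:300],crop(t,240,225,133,100,400,300)])
a=np.hstack([crop(t,140,215,80,80,300,300),crop(t,240,222,133,80,500,300)])
b=np.hstack([crop(s,430,185,80,80,300,300),crop(s,290,135,133,80,500,300)])
cv2.imwrite('pics/c1.png',np.vstack([a,b]))
# cylinders: bright blobs
g=t['im'].astype(int).min(2);R=np.zeros_like(g,np.uint8);R[155:200,284:405]=1
m=((g>130)&(R>0)).astype(np.uint8)
n,_,st,c=cv2.connectedComponentsWithStats(m)
for i in range(1,n):
    if st[i,4]>8: print('top cyl',c[i].round(1),st[i,4],hit(t,*c[i],.022).round(4))
g=s['im'].astype(int).min(2)
for (x,y) in [(243,203),(283,219),(300,242),(324,242)]: print('sc',hit(s,x,y-1,.016).round(3))
# tray
for nm,th,box in [('tray',105,(395,220,85,85)),('ext',125,(140,210,80,90))]:
    x,y,w,h=box;gg=t['im'][y:y+h,x:x+w].min(2);m=(gg>th).astype(np.uint8)
    cs,_=cv2.findContours(m,cv2.RETR_EXTERNAL,cv2.CHAIN_APPROX_NONE);cc=max(cs,key=cv2.contourArea)
    r=cv2.minAreaRect(cc);p=cv2.boxPoints(r)+[x,y];z={'tray':.012,'ext':.08}[nm]
    w=np.array([hit(t,*q,z) for q in p]);print(nm,r[0][0]+x,r[0][1]+y,r,w.round(3).tolist(),w.mean(0).round(4),
     'yaw',[round(float(np.degrees(np.arctan2(*(w[(i+1)%4]-w[i])[[1,0]]))),1) for i in range(4)],np.linalg.norm(w[1]-w[0]),np.linalg.norm(w[2]-w[1]))
E
```

```text
top cyl [315.1 168.5] 39 [ 0.6784 -0.0067  0.022 ]
top cyl [392.1 177.1] 37 [ 0.6547 -0.203   0.022 ]
top cyl [296.3 181.1] 39 [0.6466 0.0414 0.022 ]
top cyl [346.2 182.5] 36 [ 0.6419 -0.0853  0.022 ]
sc [ 0.651 -0.203  0.016]
sc [ 0.637 -0.084  0.016]
sc [ 0.673 -0.007  0.016]
sc [0.641 0.041 0.016]
tray 437.0 262.0 ((42.0, 42.0), (84.0, 84.0), 90.0) [[0.545, -0.21, 0.012], [0.543, -0.429, 0.012], [0.329, -0.42, 0.012], [0.334, -0.205, 0.012]] [ 0.4378 -0.3159  0.012 ] yaw [-90.7, 177.8, 88.8, -1.4] 0.21882566802719594 0.2138644592764424
ext 177.97679138183594 256.8746757507324 ((37.97679138183594, 46.87467575073242), (64.35034942626953, 55.28229904174805), 79.50852966308594) [[0.526, 0.399, 0.08], [0.548, 0.27, 0.08], [0.4, 0.241, 0.08], [0.378, 0.369, 0.08]] [0.463  0.3198 0.08  ] yaw [-80.0, -169.0, 99.9, 11.5] 0.13081941804707725 0.15127201068868498
```

View pics/c1.png

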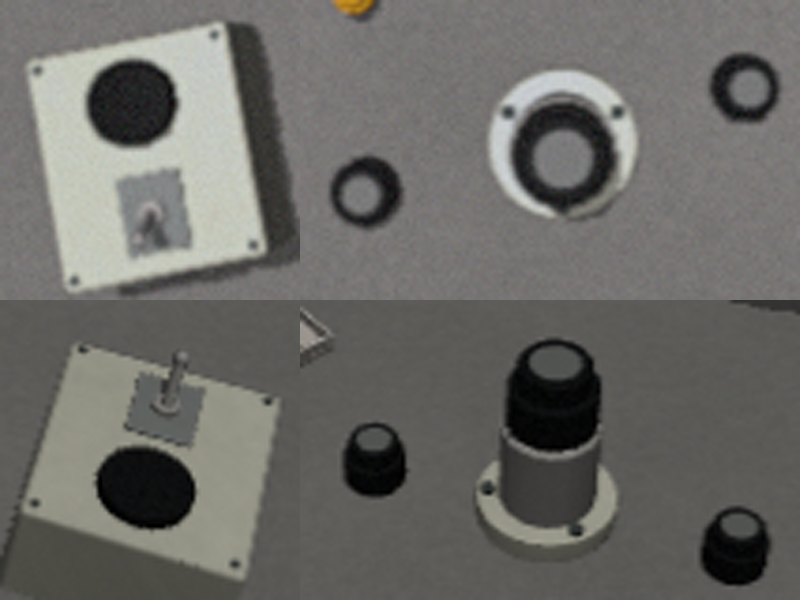

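The crop confirms it: the jar's lid is the largest black cap, with its grey top at about (310,264) in top and (357,151) in scene. The bat leans towards the robot, so the switch is off.

```bash
python3 - <<'E'
from h import *
t=load('top0');s=load('scene0')
print('lid',tri(t,(309.7,263.9),s,(357,151)).round(4),hit(t,309.7,263.9,.141).round(4),hit(s,357,151,.141).round(4),'foot',hit(t,310,260.7,.02).round(4))
# lid dark-annulus centroid -> top-face circle via grey disc
for nm,p in[('t',[(420,228),(472,243),(456,300),(402,284)])]:
    w=np.array([hit(t,*q,.015) for q in p]);print('tray',w.round(3).tolist(),w.mean(0).round(4))
x,y=395,220;gg=cv2.GaussianBlur(t['im'][y:y+90,x:x+90].min(2),(3,3),0)
th,m=cv2.threshold(gg,0,255,cv2.THRESH_OTSU);cs,_=cv2.findContours(m,0,1);c=max(cs,key=cv2.contourArea);r=cv2.minAreaRect(c);print(th,r,hit(t,r[0][0]+x,r[0][1]+y,.012).round(4))
print('tip',tri(t,(140+150*80/300,215+207*80/300),s,(430+180*80/300,185+58*80/300)).round(4))
E
python3 -m inch '[[0,0.6,0,0,10.7],[0,1,0,0,4.1],[0,1,-0.3,0,0],[0,0.5,-1,0,0],[0,0,-1,0,0],[0,0,-1,0,0],[0,0,-1,0,0],[0,0,-1,0,0],[0,0,-1,0,0],[0,0,0,0,0]]'
```

```text
lid [0.4482 0.0098 0.1442] [0.4481 0.0096 0.141 ] [0.4448 0.0084 0.141 ] foot [0.4458 0.0086 0.02  ]
tray [[0.524, -0.273, 0.015], [0.484, -0.407, 0.015], [0.341, -0.36, 0.015], [0.384, -0.223, 0.015]] [ 0.4333 -0.3157  0.015 ]
152.0 ((40.56538391113281, 42.92692184448242), (55.07924270629883, 57.79812240600586), 15.255118370056152) [ 0.4349 -0.3113  0.012 ]
tip [0.4327 0.3065 0.1273]
time: 1.35
eef_pos: [0.3704, -0.2341, 0.2091]
ee_rot: [-180.0, -0.0, 11.0]
force: [-0.5, 0.6, -0.1]
finger_gap: -0.0001
finger_force: 0.0
```

```bash
python3 - <<'E'
from h import *
t=load('top0');s=load('scene0')
c=np.array([.463,.3198]);a=np.radians(10.8);X=np.array([np.cos(a),np.sin(a)])
for n,o,z in[('piv',0,.083),('off',-.0125,.1155),('on',.0125,.1155),('platecorner',0,.083)]:
    p=[*(c+X*(-.035+o)),z];u=proj(t,p);v=proj(s,p)
    print(n,np.round(p,4),'cropTop',((u[0]-140)*3.75,(u[1]-215)*3.75),'cropSc',((v[0]-430)*3.75,300+(v[1]-185)*3.75))
E
```

```text
piv [0.4286 0.3132 0.083 ] cropTop (np.float64(150.3097574753337), np.float64(212.07728154760622)) cropSc (np.float64(162.85215193825474), np.float64(408.82325416174046))
off [0.4163 0.3109 0.1155] cropTop (np.float64(136.88625493677552), np.float64(238.12778715640326)) cropSc (np.float64(179.21162717173559), np.float64(359.1443647058731))
on [0.4409 0.3156 0.1155] cropTop (np.float64(129.5973743037089), np.float64(197.1226742916969)) cropSc (np.float64(171.79169969229463), np.float64(387.60112044620325))
platecorner [0.4286 0.3132 0.083 ] cropTop (np.float64(150.3097574753337), np.float64(212.07728154760622)) cropSc (np.float64(162.85215193825474), np.float64(408.82325416174046))
```

```bash
python3 -m inch '[[0,0.185,-0.957,0,0],[0,0.185,-0.957,0,0],[0,0.185,-0.957,0,0],[0,0.185,-0.957,0,0],[0,0.185,-0.957,0,0],[0,0.185,-0.957,0,0],[0,0.185,-0.957,0,0],[0,0.185,-0.957,0,0],[0,0.185,-0.957,0,0],[0,0.185,-0.957,0,0],[0,0.185,-0.957,0,0],[0,0,0,0,0],[0,0,0,0.5,0],[0,0,0,0.5,0],[0,0,0,0.5,0],[0,0,0,0,0],[0,0,0,0,0]]'
```

```text
time: 3.48
eef_pos: [0.3727, 0.2993, 0.1356]
ee_rot: [-180.0, -0.1, 10.8]
force: [-0.4, 0.1, -0.3]
finger_gap: 0.0002
finger_force: 0.0
```

```bash
python3 -m inch '[[0,0,-0.06,0.3,0],[0,0,0,0.24,0],[0,0,0,0,0],[0,0.2,0,0,0],[0,0.2,0,0,0],[0,0.1,0,0,0],[0,0.1,0,0,0],[0,0.1,0,0,0],[0,0.1,0,0,0],[0,0.1,0,0,0],[0,0.1,0,0,0],[0,0,0,0,0],[0,0,0,0,0]]'
```

```text
time: 5.1
eef_pos: [0.4203, 0.3119, 0.1075]
ee_rot: [180.0, 0.0, 10.9]
force: [0.1, -1.0, -0.1]
finger_gap: 0.0
finger_force: 0.0
```

```bash
python3 -m inch '[[0,-0.4,0,0,0],[0,-0.6,0,0,0],[0,0,0,-1,0],[1,0,0,-1,0],[1,0,1,0,0],[1,0,1,0,0],[1,0,0,0,0]]'; python3 - <<'E'
from h import *
t=snap('top','top1');s=snap('scene','scene1');t=t['image'];s=s['image']
f=lambda d,x,y:cv2.resize(d[y:y+80,x:x+80,::-1],(300,300),interpolation=cv2.INTER_CUBIC)
cv2.imwrite('pics/c2.png',np.hstack([f(t,140,215),f(s,430,185)]))
E
```

```text
time: 5.98
eef_pos: [0.3905, 0.2022, 0.2078]
ee_rot: [180.0, -0.0, 10.6]
force: [-0.1, 0.6, 0.3]
finger_gap: 0.0725
finger_force: 0.0
```

View pics/c2.png

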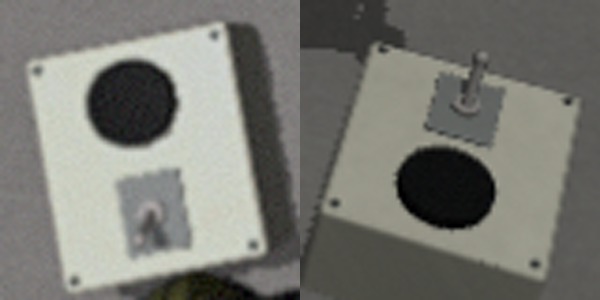

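The bat still leans towards the robot, with its tip at crop (480,55), so it sprang back. I'll push again and go farther in small steps.

```bash
python3 -m inch '[[0,0,-1,0,0],[0,0,-1,0,0],[0,0,0,0,0],[0,0,0,0,0],[0,0,0,1,0],[0,0,0,1,0],[0,0.5,0,0,0],[0,0.3,0,0,0],[0,0.1,0,0,0],[0,0.1,0,0,0],[0,0,0,0,0],[0,0,0,0,0]]'; python3 -m inch '[[0,0.04,0,0,0],[0,0.04,0,0,0],[0,0,0,0,0]]';python3 -m inch '[[0,0.04,0,0,0],[0,0.04,0,0,0],[0,0,0,0,0]]'; python3 - <<'E'
from h import *
t=snap('top','top2');s=snap('scene','scene2');t=t['image'];s=s['image']
f=lambda d,x,y:cv2.resize(d[y:y+80,x:x+80,::-1],(300,300),interpolation=cv2.INTER_CUBIC)
cv2.imwrite('pics/c3.png',np.hstack([f(t,140,215),f(s,430,185)]))
E
```

```text
time: 7.58
eef_pos: [0.4202, 0.312, 0.1078]
ee_rot: [-180.0, -0.0, 10.9]
force: [0.4, 0.1, 0.5]
finger_gap: 0.0001
finger_force: 0.0
time: 7.95
eef_pos: [0.4244, 0.3127, 0.1077]
ee_rot: [-180.0, -0.0, 10.9]
force: [0.8, 0.3, -0.6]
finger_gap: 0.0001
finger_force: 0.0
time: 8.32
eef_pos: [0.4284, 0.3135, 0.1076]
ee_rot: [-180.0, 0.0, 10.9]
force: [-1.2, -0.1, -0.3]
finger_gap: 0.0002
finger_force: 0.0
```

View pics/c3.png

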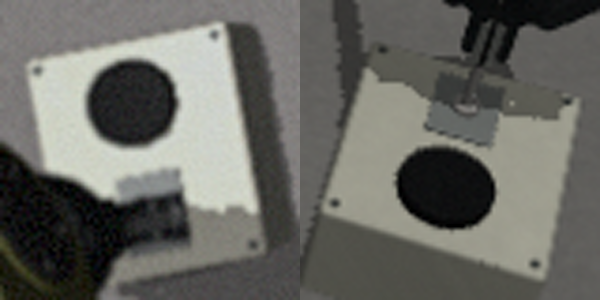

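```bash
python3 - <<'E'
from h import *
t=load('top2')['im'];s=load('scene2')['im']
f=lambda d,x,y,w,h:cv2.resize(d[y:y+h,x:x+w,::-1],(400,560),interpolation=cv2.INTER_CUBIC)
g=lambda a:np.clip(a.astype(float)*2.2,0,255).astype(np.uint8)
cv2.imwrite('pics/c4.png',g(np.hstack([f(t,160,240,40,56),f(s,455,165,40,56)])))
E
```

```text
(no output)
```

View pics/c4.png

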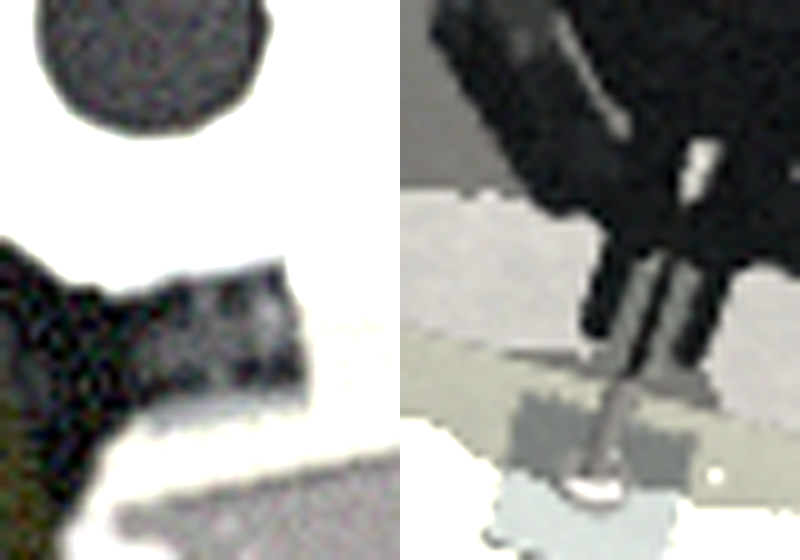

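```bash
python3 - <<'E'
from h import *
t=load('top2');s=load('scene2')
p=[.4284,.3135,.1076]
f=lambda v:((v[0]-455)*10+400,(v[1]-165)*10); g=lambda v:((v[0]-160)*10,(v[1]-240)*10)
for n,p in [('tcp',p),('tcp+11',[.4392,.3155,.1076]),('tcp-11',[.4176,.3114,.1076]),('off',[.4163,.3109,.1155]),('mid',[.4286,.3132,.118]),('piv',[.4286,.3132,.086]),('on',[.4409,.3156,.1155])]: print(n,np.round(f(proj(s,p))),np.round(g(proj(t,p))))
print(hit(s,477.5,202.5,.1076),ctrl.observe()['q'])
E
```

```text
tcp [611. 419.] [166. 328.]
tcp+11 [602. 452.] [157. 280.]
tcp-11 [620. 385.] [174. 375.]
off [628. 358.] [165. 385.]
mid [621. 388.] [152. 332.]
piv [587. 481.] [197. 317.]
on [608. 434.] [146. 276.]
[0.41382308 0.31123437 0.1076    ] [ 3.03994097e+01 -3.03810676e+00  1.15158987e+02  7.69462343e-04
  6.78818174e+01  1.09545547e+02]
```

By the projection, the finger ends sit higher than assumed and pass over the ball. I'll retreat, lower by 13 mm (still clear of the plate), and push again.

```bash
python3 -m inch '[[0,-0.5,0,0,0],[0,-0.7,0,0,0],[0,0,0,0,0],[0,0,0,0.26,0],[0,0,0,0,0],[0,0.3,0,0,0],[0,0.2,0,0,0],[0,0.1,0,0,0],[0,0,0,0,0]]'; python3 -m inch '[[0,0.1,0,0,0],[0,0.1,0,0,0],[0,0,0,0,0]]';python3 -m inch '[[0,0.1,0,0,0],[0,0.1,0,0,0],[0,0,0,0,0]]';python3 - <<'E'
from h import *
t=snap('top','top3')['image'];s=snap('scene','scene3')['image']
f=lambda d,x,y,w,h:cv2.resize(d[y:y+h,x:x+w,::-1],(400,560),interpolation=cv2.INTER_CUBIC)
g=lambda a:np.clip(a.astype(float)*2.2,0,255).astype(np.uint8)
cv2.imwrite('pics/c5.png',g(np.hstack([f(t,160,240,40,56),f(s,455,165,40,56)])))
E
```

```text
time: 9.55
eef_pos: [0.3994, 0.3078, 0.0947]
ee_rot: [-180.0, 0.0, 10.8]
force: [-0.0, -0.2, -0.5]
finger_gap: -0.0001
finger_force: 0.0
time: 9.93
eef_pos: [0.4099, 0.3101, 0.0967]
ee_rot: [-180.0, -0.1, 10.9]
force: [-2.0, -2.1, 8.1]
finger_gap: 0.0002
finger_force: 3.7
time: 10.3
eef_pos: [0.4185, 0.3115, 0.0943]
ee_rot: [180.0, 0.0, 10.9]
force: [-0.3, -0.1, -0.1]
finger_gap: -0.0001
finger_force: 0.0
```

View pics/c5.png

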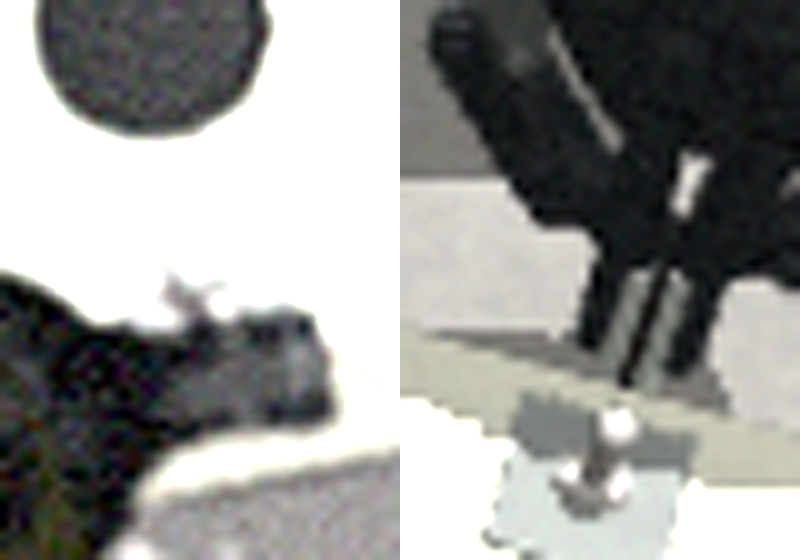

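The switch is now on: the ball is at crop (617,423), leaning to +x. Contact showed that the finger end lies well above the reported TCP. I'll calibrate that by touching the lid's top (z = 0.141) gently with shut fingers.

```bash
python3 -m inch '[[0,-0.6,0,0,0],[0,0,0,-1,0],[0,0,0,-1,0],[0,0,0.9,-0.12,0],[0,0,0.9,0,0],[0,0,0.9,0,0],[0,0,0.9,0,0],[0,0,0.9,0,0],[0,0,0.9,0,0],[0,0,0.65,0,0],[0,0,0,0,10],[0,0,0,0,10],[0,0,0,0,10],[0,0,0,0,10],[0,0,0,0,10],[0,0,0,0,0],[0,0,0,0,0]]' 40;python3 - <<'E'
from h import *
snap('top','top4')
E
```

```text
time: 12.52
eef_pos: [0.4458, 0.0089, 0.2004]
ee_rot: [180.0, 0.0, -39.0]
force: [-0.3, 0.1, -0.7]
finger_gap: 0.0
finger_force: 0.0
```

View pics/top4.png

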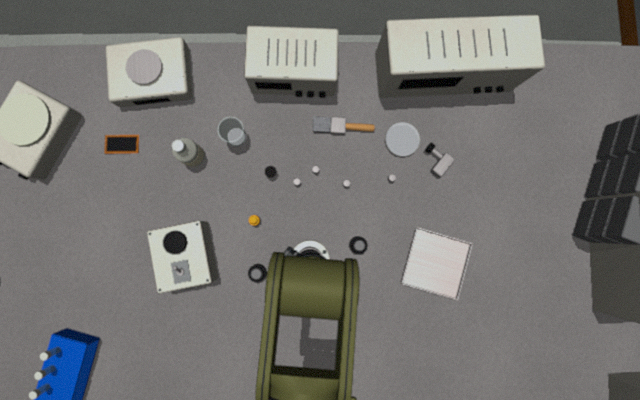

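The switch reads on in the top view at (179,270), and the cylinders are unmoved. Now I'll probe the lid top.

```bash
python3 -m inch '[[0,0,0,0.6,0],[0,0,0,0.5,0],[0,0,0,0,0]]'; for i in 1 2 3; do :; done; python3 -m inch '[[0,0,0,0.08,0],[0,0,0,0,0]]'; python3 -m inch '[[0,0,0,0.08,0],[0,0,0,0,0]]'; python3 -m inch '[[0,0,0,0.08,0],[0,0,0,0,0]]'
```

```text
time: 12.95
eef_pos: [0.4442, 0.009, 0.1434]
ee_rot: [179.8, 0.2, -39.1]
force: [-0.4, -0.5, -0.3]
finger_gap: -0.0005
finger_force: 0.0
time: 13.2
eef_pos: [0.4466, 0.0088, 0.1426]
ee_rot: [-180.0, -0.1, -39.1]
force: [0.9, 0.2, 0.9]
finger_gap: -0.0002
finger_force: 0.0
time: 13.45
eef_pos: [0.4459, 0.0088, 0.1376]
ee_rot: [-180.0, -0.0, -39.1]
force: [0.3, -0.3, -0.3]
finger_gap: -0.0004
finger_force: 0.0
time: 13.7
eef_pos: [0.4457, 0.0089, 0.1332]
ee_rot: [180.0, 0.0, -39.1]
force: [0.4, 0.1, 0.1]
finger_gap: 0.0001
finger_force: 0.0
```

```bash
python3 -m inch '[[0,0,0,0.06,0],[0,0,0,0,0]]'; python3 -m inch '[[0,0,0,0.06,0],[0,0,0,0,0]]'; python3 -m inch '[[0,0,0,0.06,0],[0,0,0,0,0]]'; python3 -m inch '[[0,0,0,0.06,0],[0,0,0,0,0]]'
```

```text
time: 13.95
eef_pos: [0.4457, 0.0088, 0.1303]
ee_rot: [180.0, 0.0, -39.1]
force: [-1.4, 0.9, 0.9]
finger_gap: -0.0001
finger_force: 0.0
time: 14.2
eef_pos: [0.4457, 0.0088, 0.1273]
ee_rot: [180.0, 0.0, -39.1]
force: [-0.7, -0.2, 0.5]
finger_gap: 0.0002
finger_force: 0.0
time: 14.45
eef_pos: [0.4458, 0.0088, 0.1243]
ee_rot: [180.0, 0.0, -39.1]
force: [0.1, 0.5, -0.6]
finger_gap: -0.0002
finger_force: 0.0
time: 14.7
eef_pos: [0.4457, 0.0088, 0.1213]
ee_rot: [180.0, 0.0, -39.1]
force: [0.4, 1.3, -0.1]
finger_gap: 0.0
finger_force: 0.0
```

```bash
python3 -m inch '[[0,0,0,0.05,0],[0,0,0,0,0]]'; python3 -m inch '[[0,0,0,0.05,0],[0,0,0,0,0]]'; python3 - <<'E'
from h import *
s=snap('scene','scene5')['image']
cv2.imwrite('pics/c6.png',np.clip(cv2.resize(s[110:200,310:410,::-1],(600,540),interpolation=cv2.INTER_CUBIC).astype(float)*2,0,255))
E
```

```text
time: 14.95
eef_pos: [0.4462, 0.0088, 0.1193]
ee_rot: [-180.0, -0.0, -39.1]
force: [0.1, -0.4, 1.8]
finger_gap: 0.0003
finger_force: 0.7
time: 15.2
eef_pos: [0.4463, 0.0088, 0.1193]
ee_rot: [180.0, 0.0, -39.1]
force: [-6.9, 0.1, 14.1]
finger_gap: -0.0001
finger_force: 7.0[ WARN:0@1.186] global loadsave.cpp:1063 imwrite_ Unsupported depth image for selected encoder is fallbacked to CV_8U.
```

View pics/c6.png

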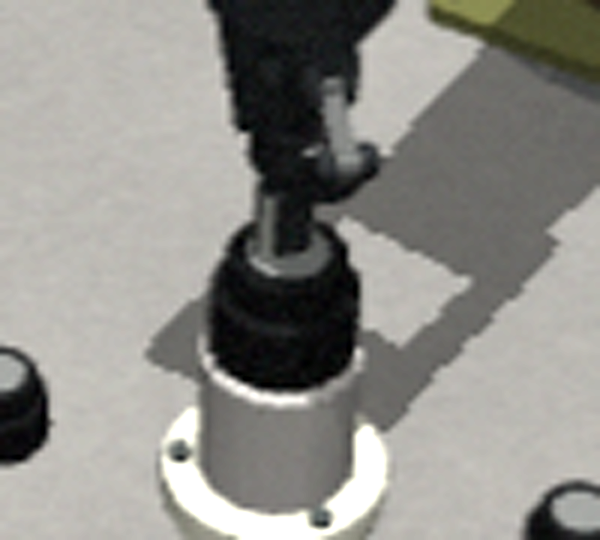

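The image shows the shut fingers touching the middle of the lid's top disc at (285,265). Contact came at reported z = 0.119, so the real finger end is the reported z plus 22 mm. Next I'll grip the lid head.

```bash
python3 -m inch '[[0,0,0,-0.5,0],[1,0,0,-0.5,0],[1,0,0,0,0],[1,0,0,0,0],[1,0,0,0,0],[1,0,0,0,0],[1,0,0,0,0],[1,0,0,0.6,0],[1,0,0,0.66,0],[1,0,0,0,0],[1,0,0,0,0]]'; python3 -m inch '[[0.3,0,0,0,0],[0.3,0,0,0,0],[0.3,0,0,0,0],[0.3,0,0,0,0],[0.3,0,0,0,0],[0.3,0,0,0,0]]' 40; python3 -m inch '[[0,0,0,-0.004,-10.5],[0,0,0,-0.004,-10.5],[0,0,0,-0.004,-10.5],[0,0,0,-0.004,-10.5]]'
```

```text
time: 16.62
eef_pos: [0.4466, 0.0087, 0.1047]
ee_rot: [-180.0, -0.1, -39.1]
force: [0.5, -0.2, 0.5]
finger_gap: 0.0856
finger_force: 0.0
time: 17.38
eef_pos: [0.4472, 0.0089, 0.1053]
ee_rot: [-179.9, -0.1, -39.1]
force: [0.1, 0.5, 6.8]
finger_gap: 0.0483
finger_force: 41.3
time: 17.88
eef_pos: [0.4476, 0.0099, 0.1056]
ee_rot: [-179.9, -0.3, 3.1]
force: [2.6, 5.7, 2.8]
finger_gap: 0.0482
finger_force: 41.1
```

```bash
python3 -m inch '[[0,0,0,-0.004,-10.5],[0,0,0,-0.004,-10.5],[0,0,0,-0.004,-10.5],[0,0,0,-0.004,-10.5],[0,0,0,-0.004,-10.5],[0,0,0,-0.004,-10.5],[0,0,0,-0.004,-10.5],[0,0,0,-0.004,-10.5],[0,0,0,-0.004,-10.5],[0,0,0,-0.004,-10.5],[0,0,0,-0.004,-10.5],[0,0,0,-0.004,-10.5],[0,0,0,-0.004,-10.5],[0,0,0,-0.004,-10.5],[0,0,0,-0.004,-10.5],[0,0,0,-0.004,-10.5],[0,0,0,-0.004,-10.5],[0,0,0,-0.004,-10.5],[0,0,0,-0.004,-10.5],[0,0,0,-0.004,-10.5]]'; python3 -c "
from h import *
o=ctrl.observe();print(o['q'],o['torque'])"
```

```text
time: 20.38
eef_pos: [0.446, 0.0096, 0.109]
ee_rot: [179.9, 0.1, -146.8]
force: [-0.2, 4.0, 3.7]
finger_gap: 0.0483
finger_force: 41.4
[-5.73744766e+00 -1.49511355e+01  1.25418664e+02  1.14361322e-01
  6.95351285e+01 -1.28950646e+02] [ 0.68335198  0.19946582 -0.14146183]
```

```bash
python3 -m inch '[[0.8,0,0,0,0],[0.8,0,0,0,0],[0.8,0,0,0,0],[0.8,0,0,0,10.7],[0.8,0,0,0,10.7],[0.8,0,0,0,10.7],[0.8,0,0,0,10.7],[0.8,0,0,0,10.7],[0.8,0,0,0,10.7],[0.8,0,0,0,10.7],[0.8,0,0,0,10.7],[0.8,0,0,0,10.7],[0.8,0,0,0,10.7],[0.8,0,0,0,10.7],[0.8,0,0,0,10.7],[0.8,0,0,0,10.7],[0.8,0,0,0,10.7],[0.8,0,0,0,10.7],[0.8,0,0,0,10.7],[0.8,0,0,0,10.7]]'; python3 -m inch '[[0.8,0,0,0,10.7],[0.8,0,0,0,10.7],[0.8,0,0,0,10.7],[0.8,0,0,0,10.7],[0.8,0,0,0,10.7],[0.8,0,0,0,10.7],[0.8,0,0,0,10.7],[0.8,0,0,0,0],[0.3,0,0,0,0],[0.3,0,0,0,0],[0.3,0,0,0,0],[0.3,0,0,0,0]]';python3 -c "
from h import *
o=ctrl.observe();print(o['q'],o['torque'])"
```

```text
time: 22.88
eef_pos: [0.4459, 0.0087, 0.1083]
ee_rot: [-180.0, 0.0, 30.5]
force: [-1.1, 0.2, 0.5]
finger_gap: 0.0682
finger_force: 0.0
time: 24.38
eef_pos: [0.4463, 0.0089, 0.1088]
ee_rot: [-180.0, -0.0, -43.9]
force: [-0.2, 0.6, 1.9]
finger_gap: 0.0482
finger_force: 40.9
[-5.76696693e+00 -1.49309006e+01  1.25420591e+02  1.08606493e-02
  6.94679403e+01  1.28150449e+02] [ 0.20313477 -0.05111736  0.01824561]
```

```bash
python3 -m inch '[[0,0,0,-0.004,-10.5],[0,0,0,-0.004,-10.5],[0,0,0,-0.004,-10.5],[0,0,0,-0.004,-10.5],[0,0,0,-0.004,-10.5],[0,0,0,-0.004,-10.5],[0,0,0,-0.004,-10.5],[0,0,0,-0.004,-10.5],[0,0,0,-0.004,-10.5],[0,0,0,-0.004,-10.5],[0,0,0,-0.004,-10.5],[0,0,0,-0.004,-10.5],[0,0,0,-0.004,-10.5],[0,0,0,-0.004,-10.5],[0,0,0,-0.004,-10.5],[0,0,0,-0.004,-10.5],[0,0,0,-0.004,-10.5],[0,0,0,-0.004,-10.5],[0,0,0,-0.004,-10.5],[0,0,0,-0.004,-10.5]]'; python3 -m inch '[[0,0,0,-0.004,-10.5],[0,0,0,-0.004,-10.5],[0,0,0,-0.004,-10.5],[0,0,0,-0.004,-10.5],[0,0,0,-0.004,-10.5],[0,0,0,-0.004,-10.5],[0.8,0,0,0,0],[0.8,0,0,0,0],[0.8,0,0,0,0],[0.8,0,0,0,10.7],[0.8,0,0,0,10.7],[0.8,0,0,0,10.7],[0.8,0,0,0,10.7],[0.8,0,0,0,10.7],[0.8,0,0,0,10.7],[0.8,0,0,0,10.7],[0.8,0,0,0,10.7],[0.8,0,0,0,10.7],[0.8,0,0,0,10.7],[0.8,0,0,0,10.7]]';python3 -m inch '[[0.8,0,0,0,10.7],[0.8,0,0,0,10.7],[0.8,0,0,0,10.7],[0.8,0,0,0,10.7],[0.8,0,0,0,10.7],[0.8,0,0,0,10.7],[0.8,0,0,0,10.7],[0.8,0,0,0,10.7],[0.8,0,0,0,10.7],[0.8,0,0,0,10.7],[0.8,0,0,0,10.7],[0.8,0,0,0,10.7],[0.8,0,0,0,0],[0.3,0,0,0,0],[0.3,0,0,0,0],[0.3,0,0,0,0],[0.3,0,0,0,0]]';python3 -c "
from h import *
o=ctrl.observe();print(o['q'],o['torque'])"
```

```text
time: 26.88
eef_pos: [0.4472, 0.0108, 0.1131]
ee_rot: [179.7, 0.1, 166.3]
force: [3.7, 8.0, 2.5]
finger_gap: 0.0483
finger_force: 42.2
time: 29.38
eef_pos: [0.4458, 0.0086, 0.1134]
ee_rot: [-180.0, 0.0, 110.9]
force: [-0.1, -0.1, 0.4]
finger_gap: 0.0682
finger_force: 0.0
time: 31.5
eef_pos: [0.4463, 0.0091, 0.114]
ee_rot: [-180.0, -0.0, -17.0]
force: [1.6, 2.9, 2.8]
finger_gap: 0.0483
finger_force: 41.0
[-5.75631781e+00 -1.52815272e+01  1.25163192e+02  3.97670390e-02
  7.00673444e+01  1.01253213e+02] [ 0.54635557 -0.15604697  0.03373394]
```

```bash
python3 -m inch '[[0,0,0,-0.004,-10.5],[0,0,0,-0.004,-10.5],[0,0,0,-0.004,-10.5],[0,0,0,-0.004,-10.5],[0,0,0,-0.004,-10.5],[0,0,0,-0.004,-10.5],[0,0,0,-0.004,-10.5],[0,0,0,-0.004,-10.5],[0,0,0,-0.004,-10.5],[0,0,0,-0.004,-10.5],[0,0,0,-0.004,-10.5],[0,0,0,-0.004,-10.5],[0,0,0,-0.004,-10.5],[0,0,0,-0.004,-10.5],[0,0,0,-0.004,-10.5],[0,0,0,-0.004,-10.5],[0,0,0,-0.004,-10.5],[0,0,0,-0.004,-10.5],[0,0,0,-0.004,-10.5],[0,0,0,-0.004,-10.5]]'; python3 -m inch '[[0,0,0,-0.004,-10.5],[0,0,0,-0.004,-10.5],[0,0,0,-0.004,-10.5],[0,0,0,-0.004,0],[0,0,0,-0.04,0],[0,0,0,-0.04,0],[0,0,0,-0.04,0],[0,0,0,0,0]]'
```

```text
time: 34.0
eef_pos: [0.4474, 0.0111, 0.1192]
ee_rot: [179.7, 0.3, -166.8]
force: [1.2, 12.5, 7.9]
finger_gap: 0.0482
finger_force: 42.0
time: 35.0
eef_pos: [0.4446, 0.01, 0.1225]
ee_rot: [179.8, -0.0, -135.5]
force: [-0.0, 5.2, -2.3]
finger_gap: 0.0484
finger_force: 43.4
```

```bash
python3 -m inch '[[0,0,0,-0.1,0],[0,0,0,-0.1,0],[0,0,0,-0.1,0],[0,0,0,0,0]]'; python3 -m inch '[[0,0,0,-0.3,0],[0,0,0,-0.6,0],[0,0,0,-0.6,0],[0,0,0,0,0],[0,0,0,0,0]]'
```

```text
time: 35.5
eef_pos: [0.4465, 0.0084, 0.1405]
ee_rot: [-179.9, 0.0, -135.5]
force: [-0.2, 0.4, -1.3]
finger_gap: 0.0479
finger_force: 46.1
time: 36.12
eef_pos: [0.4455, 0.0088, 0.2137]
ee_rot: [180.0, -0.0, -135.5]
force: [0.2, 0.3, -1.5]
finger_gap: 0.0482
finger_force: 46.1
```

```bash
python3 -m inch '[[0,0,0,0,10.4],[0,0,0,0,10.4],[0,0,0,0,10.4],[0,0,0,0,10.4],[0,0.08,-0.92,0,0],[0,0.08,-0.92,0,0],[0,0.08,-0.92,0,0],[0,0.08,-0.92,0,0],[0,0.08,-0.92,0,0],[0,0.08,-0.92,0,0],[0,0.08,-0.92,0,0],[0,0,0,0,0],[0,0,0,0.8,0],[0,0,0,0.8,0],[0,0,0,0.8,0],[0,0,0,0,0],[0,0,0,0,0]]'; python3 - <<'E'
from h import *
t=snap('top','top6')['image'];s=snap('scene','scene6')['image']
f=lambda d,x,y:cv2.resize(d[y:y+100,x:x+100,::-1],(400,400),interpolation=cv2.INTER_CUBIC)
cv2.imwrite('pics/c7.png',np.hstack([f(t,385,210),f(s,220,80)]))
E
```

```text
time: 38.25
eef_pos: [0.4346, -0.314, 0.0954]
ee_rot: [-180.0, 0.0, -177.1]
force: [0.9, 0.8, -0.7]
finger_gap: 0.0479
finger_force: 46.1
```

View pics/c7.png

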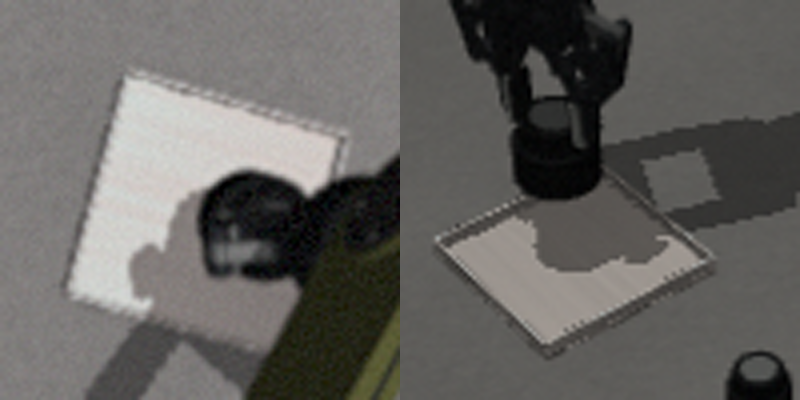

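The lid hangs upright over the tray at scene crop (555,150). I'll lower it slowly.

```bash
python3 -m inch '[[0,0,0,0.5,0],[0,0,0,0.5,0],[0,0,0,0.25,0],[0,0,0,0.1,0],[0,0,0,0.04,0],[0,0,0,0.04,0],[0,0,0,0.04,0],[0,0,0,0,0]]'; python3 -m inch '[[0,0,0,0.02,0],[0,0,0,0.02,0],[0,0,0,0,0]]'; python3 -m inch '[[0,0,0,0.02,0],[0,0,0,0.02,0],[0,0,0,0,0]]'
```

```text
time: 39.35
eef_pos: [0.4341, -0.3142, 0.021]
ee_rot: [-180.0, 0.0, -177.1]
force: [-0.6, -0.1, -0.8]
finger_gap: 0.0477
finger_force: 46.1
time: 39.72
eef_pos: [0.434, -0.3141, 0.0188]
ee_rot: [180.0, -0.0, -177.1]
force: [-0.0, -0.4, -1.5]
finger_gap: 0.048
finger_force: 46.1
time: 40.1
eef_pos: [0.435, -0.3143, 0.0182]
ee_rot: [-180.0, 0.1, -177.2]
force: [1.2, 1.8, 5.2]
finger_gap: 0.0476
finger_force: 46.9
```

```bash
python3 -m inch '[[0.65,0,0,0,0],[0.7,0,0,0,0],[0.8,0,0,0,0],[0.9,0,0,-0.2,0],[1,0,0,-0.6,0],[1,0,0,-1,0],[1,0,0,-1,0],[1,0,0,-1,0],[1,0,0,0,0],[1,0,0,0,0]]'; python3 - <<'E'
from h import *
t=snap('top','top7');s=snap('scene','scene7');t=load('top7');s=load('scene7')
g=t['im'].astype(int).min(2);R=np.zeros_like(g,np.uint8);R[155:205,278:420]=1
n,_,st,c=cv2.connectedComponentsWithStats(((g>130)&(R>0)).astype(np.uint8))
T=[(c[i],st[i,4]) for i in range(1,n) if st[i,4]>8]
for p,a in T: print('top',p.round(1),a,hit(t,*p,.022).round(4))
g=s['im'].astype(int).min(2);R=np.zeros_like(g,np.uint8);R[185:260,225:345]=1
b=(g>85)
for p,a in T:
    w=hit(t,*p,.022);u,v=np.round(proj(s,w)).astype(int);m=np.zeros_like(g,np.uint8);m[v-8:v+9,u-8:u+9]=g[v-8:v+9,u-8:u+9]>110
    ys,xs=np.nonzero(m);print('sc exp',u,v,'got',xs.mean().round(1),ys.mean().round(1),len(xs),tri(t,p,s,(xs.mean(),ys.mean())).round(4))
cv2.imwrite('pics/c8.png',np.hstack([cv2.resize(s['im'][190:265,225:350,::-1],(500,300),interpolation=2),cv2.resize(t['im'][215:290,392:467,::-1],(300,300),interpolation=2)]))
E
```

```text
time: 41.35
eef_pos: [0.4339, -0.3141, 0.207]
ee_rot: [-180.0, 0.0, -177.1]
force: [0.1, 0.8, -0.4]
finger_gap: 0.0852
finger_force: 0.0
top [403. 155.] 9 [ 0.7117 -0.2329  0.022 ]
top [315.2 168.5] 40 [ 0.6784 -0.007   0.022 ]
top [405.7 175.1] 43 [ 0.6597 -0.2384  0.022 ]
top [296.3 181. ] 45 [0.6469 0.0414 0.022 ]
top [346.4 182.5] 40 [ 0.6418 -0.0858  0.022 ]
sc exp 218 211 got 215.6 215.2 114 [ 0.7159 -0.2384  0.0041]
sc exp 298 241 got 299.4 239.8 23 [ 0.6772 -0.0061  0.0265]
sc exp 230 197 got 231.2 196.3 19 [ 0.6586 -0.2365  0.0253]
sc exp 323 241 got 323.5 239.9 26 [0.646  0.0419 0.0265]
sc exp 281 217 got 282.1 215.9 24 [ 0.6408 -0.0846  0.0274]
```

View pics/c8.png

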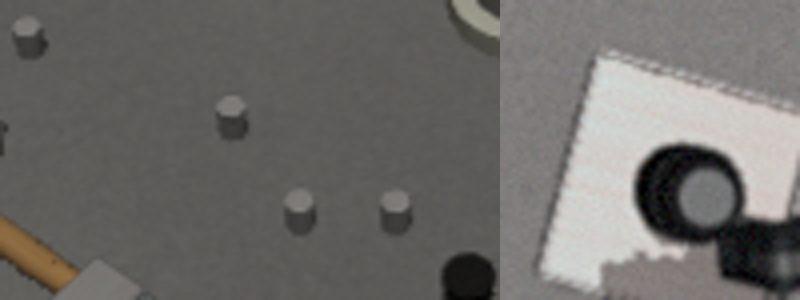

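The cylinder near (392,178) was knocked to about (406,175), and all four still stand. The lid sits right way up in the tray at crop (695,195). Next is the cylinder at (0.659, -0.2375).

```bash
python3 -m inch '[[0.5,-0.9,0.3,0,2.9],[0.5,-0.9,0.3,0,0],[0.5,-0.9,0.3,0,0],[0.5,-0.9,0.3,0,0],[0.5,-0.9,0.33,0.2,0],[0.5,0,0,1,0],[0.5,0,0,1,0],[0.5,0,0,0.94,0],[0.5,0,0,0,0],[0.5,0,0,0,0]]'; python3 - <<'E'
from h import *
s=snap('scene','scene8')['image'];print(ctrl.observe()['eef_pos'],ctrl.observe()['ee_rot'])
cv2.imwrite('pics/c9.png',cv2.convertScaleAbs(cv2.resize(s[140:240,180:290,::-1],(660,600),interpolation=2),alpha=1.8))
E
```

```text
time: 42.7
eef_pos: [0.6588, -0.2359, 0.0508]
ee_rot: [-180.0, 0.0, 180.0]
force: [0.8, -0.2, 0.2]
finger_gap: 0.0424
finger_force: 0.0
[ 0.65974371 -0.23632908  0.05241733] [-179.91662457    0.18667555  179.95072292]
```

View pics/c9.png

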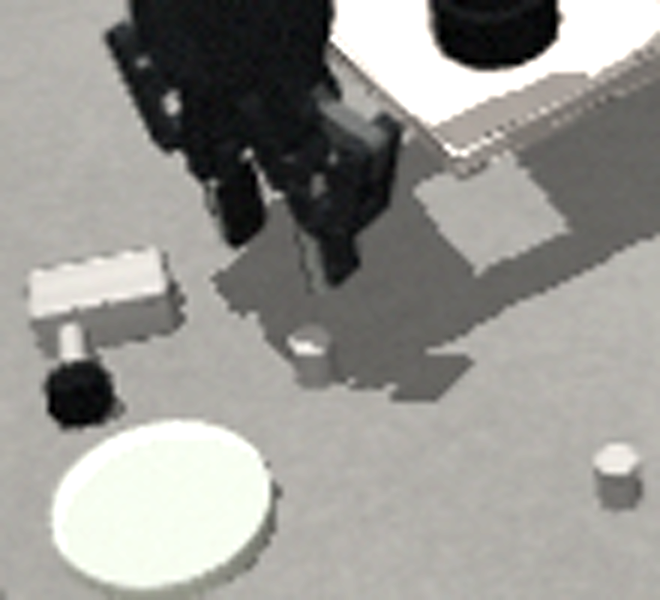

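The open fingers are at crop (240,230) and (335,275), straddling the cylinder at (312,345) with the boss clear. I'll descend and grip.

```bash
python3 -m inch '[[0.5,0,-0.02,0.5,0],[0.5,0,0,0.5,0],[0.5,0,0,0.14,0],[0.5,0,0,0.1,0],[0.5,0,0,0,0],[0,0,0,0,0],[0,0,0,0,0],[0,0,0,0,0],[0,0,0,0,0],[0,0,0,0,0]]' 30
```

```text
time: 44.0
eef_pos: [0.6591, -0.2369, -0.0108]
ee_rot: [-180.0, 0.1, 180.0]
force: [-0.5, 1.2, 5.3]
finger_gap: 0.0169
finger_force: 29.5
```

```bash
python3 -m inch '[[0,0,0,-0.5,0],[0,0,0,-1,0],[0,0,0,-1,0],[0,0,0,-0.92,0],[0,0.609,0.703,0,0],[0,0.609,0.703,0,0],[0,0.609,0.703,0,0],[0,0.609,0.703,0,0],[0,0.609,0.703,0,0],[0,0.609,0.703,0,0],[0,0.609,0.703,0,0],[0,0,0,0.4,0],[0,0,0,0.4,0],[0,0,0,0,0],[0,0,0,0,0]]'; python3 - <<'E'
from h import *
s=snap('scene','scene9')['image']
cv2.imwrite('pics/c10.png',cv2.convertScaleAbs(cv2.resize(s[120:210,310:410,::-1],(600,540),interpolation=2),alpha=1.8))
E
```

```text
time: 45.88
eef_pos: [0.4455, 0.0095, 0.1193]
ee_rot: [-180.0, 0.0, 179.9]
force: [0.2, 0.1, 1.4]
finger_gap: 0.0164
finger_force: 29.4
```

View pics/c10.png

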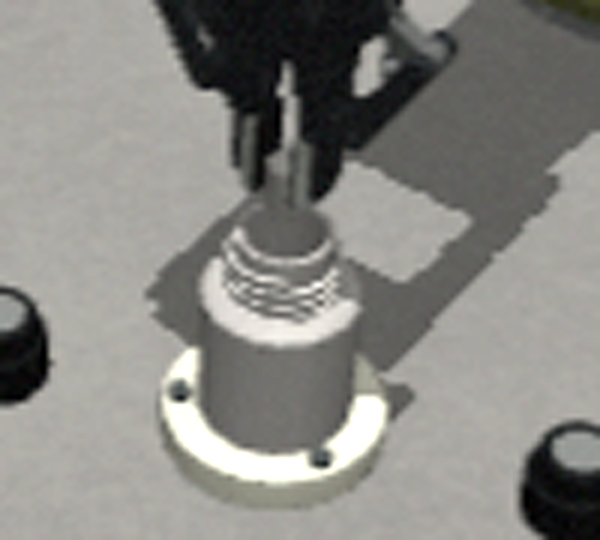

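The cylinder is held between the fingers at (282,185), over the open mouth at (287,230). I'll lower it, release, and go to the cylinder at (0.641, -0.085).

```bash
python3 -m inch '[[0,0,0,0.2,0],[0,0,0,0.1,0],[0,0,0,0,0],[0.3,0,0,0,0],[0.5,0,0,0,0],[0.5,0,0,0,0],[0.5,0,0,-0.5,0],[0.5,0,0,-0.5,0],[0.5,0,0,0,0]]'; python3 -m inch '[[0.5,-0.78,-0.378,0,0],[0.5,-0.78,-0.378,0,0],[0.5,-0.78,-0.378,0,0],[0.5,-0.78,-0.378,0,0],[0.5,-0.78,-0.378,0,0],[0.5,0,0,0.6,0],[0.5,0,0,0.6,0],[0.5,0,0,0.8,0],[0.5,0,0,0,0],[0.5,0,0,0,0]]'
python3 - <<'E'
from h import *
t=snap('top','top10');s=snap('scene','scene10');t=load('top10');s=load('scene10')
g=t['im'].astype(int).min(2);R=np.zeros_like(g,np.uint8);R[158:205,278:420]=1
n,_,st,c=cv2.connectedComponentsWithStats(((g>130)&(R>0)).astype(np.uint8))
for i in range(1,n):
    if st[i,4]>8: print('top',c[i].round(1),st[i,4],hit(t,*c[i],.024).round(4))
g=s['im'].astype(int).min(2)
m=(g>105).astype(np.uint8);m[:190]=0;m[262:]=0;m[:,:225]=0;m[:,345:]=0
n,_,st,c=cv2.connectedComponentsWithStats(m)
for i in range(1,n):
    if 10<st[i,4]<60: print('sc',c[i].round(1),st[i,4],hit(s,*c[i],.024).round(4))
E
```

```text
time: 47.05
eef_pos: [0.447, 0.0095, 0.1563]
ee_rot: [-180.0, 0.3, 180.0]
force: [0.2, 0.5, -0.5]
finger_gap: 0.0428
finger_force: 0.0
time: 48.3
eef_pos: [0.6406, -0.0851, 0.0544]
ee_rot: [-180.0, 0.0, 180.0]
force: [-0.5, 0.3, 0.8]
finger_gap: 0.0427
finger_force: 0.0
top [315.3 168.6] 41 [ 0.678  -0.0071  0.024 ]
top [296.3 180.9] 48 [0.6468 0.0413 0.024 ]
sc [341.6 192.4] 34 [ 0.4884 -0.0054  0.024 ]
sc [281.8 217.4] 11 [ 0.6424 -0.0836  0.024 ]
sc [299.3 239.5] 34 [ 0.6747 -0.0071  0.024 ]
sc [323.3 239.7] 32 [0.6437 0.0406 0.024 ]
```

```bash
python3 -m inch '[[0.5,0,0,0.6,0],[0.5,0,0,0.5,0],[0.5,0,0,0.13,0],[0.5,0,0,0.1,0],[0.5,0,0,0,0],[0,0,0,0,0],[0,0,0,0,0],[0,0,0,0,0],[0,0,0,0,0]]' 30; python3 -m inch '[[0,0,0,-0.5,0],[0,0,0,-1,0],[0,0,0,-1,0],[0,0,0,-0.92,0],[0,0.78,0.377,0,0],[0,0.78,0.377,0,0],[0,0.78,0.377,0,0],[0,0.78,0.377,0,0],[0,0.78,0.377,0,0],[0,0,0,0,0],[0,0,0,0.5,0],[0,0,0,0.5,0],[0,0,0,0,0],[0,0,0,0,0]]'
```

```text
time: 49.52
eef_pos: [0.6411, -0.0852, -0.0114]
ee_rot: [-180.0, 0.1, 180.0]
force: [-0.7, -0.2, 4.8]
finger_gap: 0.0162
finger_force: 29.5
time: 51.28
eef_pos: [0.4462, 0.0091, 0.1091]
ee_rot: [-180.0, 0.0, 179.9]
force: [0.1, -0.7, 0.4]
finger_gap: 0.0168
finger_force: 29.3
```

```bash
python3 -m inch '[[0,0,0,0.1,0],[0,0,0,0,0],[0.3,0,0,0,0],[0.5,0,0,0,0],[0.5,0,0,0,0],[0.5,0,0,-0.5,0],[0.5,0,0,-0.5,0],[0.5,-0.925,-0.064,0,0],[0.5,-0.925,-0.064,0,0],[0.5,-0.925,-0.064,0,0],[0.5,-0.925,-0.064,0,0],[0.5,-0.925,-0.064,0,0],[0.5,0,0,0.6,0],[0.5,0,0,0.6,0],[0.5,0,0,0.8,0],[0.5,0,0,0,0],[0.5,0,0,0,0]]'
```

```text
time: 53.4
eef_pos: [0.6774, -0.0069, 0.0548]
ee_rot: [-180.0, 0.1, 180.0]
force: [-0.4, 0.0, 0.6]
finger_gap: 0.0427
finger_force: 0.0
```

```bash
python3 -m inch '[[0.5,0,0,0.6,0],[0.5,0,0,0.5,0],[0.5,0,0,0.13,0],[0.5,0,0,0.1,0],[0.5,0,0,0,0],[0,0,0,0,0],[0,0,0,0,0],[0,0,0,0,0],[0,0,0,0,0]]' 30; python3 -m inch '[[0,0,0,-0.5,0],[0,0,0,-1,0],[0,0,0,-1,0],[0,0,0,-0.92,0],[0,0.925,0.064,0,0],[0,0.925,0.064,0,0],[0,0.925,0.064,0,0],[0,0.925,0.064,0,0],[0,0.925,0.064,0,0],[0,0,0,0,0],[0,0,0,0.5,0],[0,0,0,0.55,0],[0,0,0,0,0],[0,0,0,0,0]]'
```

```text
time: 54.52
eef_pos: [0.6774, -0.0068, -0.0119]
ee_rot: [-180.0, 0.1, 180.0]
force: [0.0, 0.3, 6.1]
finger_gap: 0.0164
finger_force: 29.5
time: 56.28
eef_pos: [0.4463, 0.0093, 0.1062]
ee_rot: [-180.0, 0.1, 180.0]
force: [0.2, 1.5, 0.1]
finger_gap: 0.0163
finger_force: 29.3
```

```bash
python3 -m inch '[[0,0,0,0.04,0],[0,0,0,0,0],[0.3,0,0,0,0],[0.5,0,0,0,0],[0.5,0,0,0,0],[0.5,0,0,-0.5,0],[0.5,0,0,-0.5,0],[0.5,-0.8,0.129,0,0],[0.5,-0.8,0.129,0,0],[0.5,-0.8,0.129,0,0],[0.5,-0.8,0.129,0,0],[0.5,-0.8,0.129,0,0],[0.5,0,0,0.6,0],[0.5,0,0,0.6,0],[0.5,0,0,0.8,0],[0.5,0,0,0,0],[0.5,0,0,0,0]]'
```

```text
time: 58.4
eef_pos: [0.6462, 0.0414, 0.0548]
ee_rot: [-180.0, 0.1, 180.0]
force: [0.4, 0.6, 0.6]
finger_gap: 0.0424
finger_force: 0.0
```

```bash
python3 -m inch '[[0.5,0,0,0.6,0],[0.5,0,0,0.5,0],[0.5,0,0,0.13,0],[0.5,0,0,0.1,0],[0.5,0,0,0,0],[0,0,0,0,0],[0,0,0,0,0],[0,0,0,0,0],[0,0,0,0,0]]' 30; python3 -m inch '[[0,0,0,-0.5,0],[0,0,0,-1,0],[0,0,0,-1,0],[0,0,0,-0.92,0],[0,0.8,-0.129,0,0],[0,0.8,-0.129,0,0],[0,0.8,-0.129,0,0],[0,0.8,-0.129,0,0],[0,0.8,-0.129,0,0],[0,0,0,0,0],[0,0,0,0.5,0],[0,0,0,0.55,0],[0,0,0,0,0],[0,0,0,0,0]]'
```

```text
time: 59.52
eef_pos: [0.6462, 0.0414, -0.0119]
ee_rot: [-180.0, 0.1, 180.0]
force: [0.3, 0.3, 5.7]
finger_gap: 0.0163
finger_force: 29.5
time: 61.28
eef_pos: [0.4463, 0.0094, 0.1062]
ee_rot: [-180.0, 0.1, 180.0]
force: [0.8, -0.2, -1.3]
finger_gap: 0.0167
finger_force: 29.3
```

Now I'll release, rise, move clear to the robot's right, and take a final look.

```bash
python3 -m inch '[[0,0,0,0.04,0],[0,0,0,0,0],[0.3,0,0,0,0],[0.5,0,0,0,0],[0.5,0,0,0,0],[0.5,0,0,-0.5,0],[0.5,0,0,-1,0],[0.5,0,0,-1,0],[0.5,0.2,-1,0,0],[0.5,0.2,-1,0,0],[0.5,0.2,-1,0,0],[0.5,0.2,-1,0,0],[0.5,0,0,0,0],[0.5,0,0,0,0]]'; python3 - <<'E'
from h import *
t=snap('top','top11')['image'];s=snap('scene','scene11')['image']
cv2.imwrite('pics/c11.png',cv2.convertScaleAbs(np.hstack([t[100:310,140:480,::-1],s[110:320,180:520,::-1]]),alpha=1.5)) 
a=cv2.resize(t[120:310,145:480,::-1],(670,380))
b=np.hstack([cv2.resize(s[130:210,310:410,::-1],(335,215)),cv2.resize(s[185:265,430:530,::-1],(335,215))])
cv2.imwrite('pics/c11.png',cv2.convertScaleAbs(np.vstack([a,b]),alpha=1.4))
E
```

```text
time: 63.02
eef_pos: [0.4051, -0.1903, 0.2283]
ee_rot: [180.0, -0.0, 179.9]
force: [-0.1, 0.8, 0.7]
finger_gap: 0.0427
finger_force: 0.0
```

View pics/c11.png

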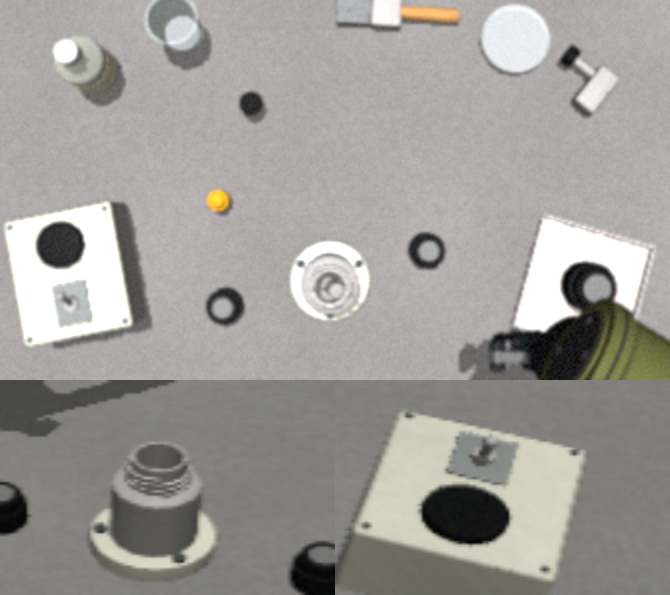

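The bench holds no more cylinders and the jar mouth at (332,287) is open with steel visible inside. The lid stands upright in the tray at (588,287), the switch is on at (483,450), and the other items are in place.

```bash
python3 -c "
from workcell import ctrl
print(ctrl.job_done())"
```

```text
the job is handed in; nothing more can be done
None
```

The job is handed in: the extractor is running, the lid stands upright in the tray, the four cylinders found on the bench are in the jar, and the other things look unmoved in the last images.

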